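# Set a fresh tray on the scale and load the transformer

## Task

Take the top tray off the nested stack on the sloping stand, without lifting or shifting the trays it sits in, and set it down flat and empty in the middle of the scale's pan. Then stand the transformer upright on the floor of that tray, ready to be weighed. Set both down rather than dropping them, leave the other trays, the board holder, the solder spool and the multimeter where they are, and let go of everything.

Things in the scene. Friction and masses are not known exactly. Their poses are not given: they have to be found in the camera images.
- tray_top: Tray to take, uppermost of four alike. Dark grey plastic, 86 mm long (x: up the slope), 60 wide (y: level), 24 deep (z: out of its mouth), about 45 g. Origin: centre of its underside. A rim 4 mm thick, 9 high, runs round its top (15 to 24 mm up): flat long sides 60 mm apart, good to grip. Floor and walls 1.5 mm; inner floor 62 by 36 mm; mouth inside the rim 78 by 52. Walls lean in 19 degrees
- tray_next: Second tray, stays; axes and origin alike. Nested trays lie 9 mm apart along z, rim on rim without gap: what grips more than 9 mm below the top edge of tray_top takes this one too. Nested walls have about 1.5 mm play, so tray_top comes free cleanly if drawn straight off along its own z for the first 25 mm; turned or pulled aside, it pushes this one along
- tray_third: Third tray from the top, to be left in place; alike, same axes and origin
- tray_bottom: Lowest tray, on the stand's deck, to be left in place; alike, same axes and origin
- stand: White bent-sheet stand, fixed, about 135 mm long (x), 84 wide, 120 high. Origin: centre of its foot, on the bench. Its deck rises at 24 degrees along its own +x; a low fence at the lower edge and low side guides hold the lowest tray. So the trays' z leans 24 degrees from vertical towards the stand's -x. The stack's highest edge is about 156 mm above the bench
- scale: Low bench scale, fixed: ivory body 200 (its x) by 156 (its y) by 34 mm high, display and keys at its -x end, flat steel pan on top. Origin: centre of its underside, on the bench
- pan_centre (a point): Middle of the scale pan's upper face, 44 mm above the bench, 34 mm from the scale's origin along the scale's x. The pan is flat and rigid, 126 mm along the scale's x and 146 mm along its y
- transformer: Upright transformer, 40 mm high, about 70 g. Black base 26 (x) by 30 (y) by 8 mm; yellow winding 25 by 20; dark grey ferrite frame 12 mm wide in x standing over it in the y-z plane: flat outer legs 32 mm over all in y, 8 to 40 mm up; flat top bar 12 mm across in x, 31 to 40 mm up. Origin: centre of its underside, z up. Fits the tray most easily with its y along the tray's x
- board_holder: Bystander: green circuit board clamped in a black holder on a round steel foot, about 72 by 110 by 82 mm high; loose, heavy. Origin: centre of its underside
- solder_spool: Bystander: spool of solder standing on end, 57 mm across, 44 mm high; loose. Origin: centre of its underside
- multimeter: Bystander: yellow multimeter lying on its back, 150 (its x) by 75 by 46 mm high; loose. Origin: centre of its underside
Things that resemble listed ones, but are neither listed nor needed, are in the scene too. Leave any turquoise look-alike of the tray_top alone.

How it is judged:
On the way, in this order (a step that is already met when the one before it is completed fails the run):
1. the top tray is lifted clear of the stack (its origin over 50 mm from that of the next tray) and the trays below stay within 6 mm of where they were (distance between tray_top and tray_next above 0.05 m and distance of each of tray_next, tray_third, tray_bottom from where it was at the start of the episode below 0.006 m), for 0.2 s.
2. the tray stands flat and let go on the pan, its centre within 20 mm of the pan's, with the transformer not yet in it (horizontal distance between tray_top and pan_centre below 0.02 m and z of tray_top in the frame of pan_centre between -0.003 and 0.003 m and angle between tray_top's own z axis and vertical below 0.06 rad and contact force between tray_top and the fingers below 0.01 N and linear speed of tray_top below 0.02 m/s and angular speed of tray_top below 0.2 rad/s and horizontal distance between transformer and tray_top above 0.06 m), for 0.2 s.
At the end, for the whole second after the job is handed in: Top tray flat on the pan (height 3 mm, tilt 0.06 rad), within 20 mm of its centre; transformer upright (0.1 rad) on the tray's floor (its foot under 5 mm above the tray's), within 22 mm of the tray's centre; both let go, at rest. Other trays within 6 mm of their start, bystanders 20 mm (horizontal distance between tray_top and pan_centre below 0.02 m and z of tray_top in the frame of pan_centre between -0.003 and 0.003 m and angle between tray_top's own z axis and vertical below 0.06 rad and linear speed of each of tray_top, transformer below 0.02 m/s and angular speed of each of tray_top, transformer below 0.2 rad/s and contact force between each of tray_top, transformer and the fingers below 0.01 N and z of transformer in the frame of tray_top between 0 and 0.005 m and horizontal distance between transformer and tray_top below 0.022 m and angle between transformer's own z axis and vertical below 0.1 rad and distance of each of tray_next, tray_third, tray_bottom from where it was at the start of the episode below 0.006 m and distance of each of board_holder, solder_spool, multimeter from where it was at the start of the episode below 0.02 m); the robot touches nothing.
It fails at once if a tray of the stack other than the top one is dragged up or shifted more than 6 mm (distance of any of tray_next, tray_third, tray_bottom from where it was at the start of the episode above 0.006 m).
It fails at once if the tray is dropped (moves faster than 0.45 m/s with no finger on it) (contact force between tray_top and the fingers below 0.01 N and linear speed of tray_top above 0.45 m/s).
It fails at once if the tray is let go over the pan while still tilted more than 10 degrees, instead of being set down flat (contact force between tray_top and the fingers below 0.01 N and horizontal distance between tray_top and pan_centre below 0.1 m and angle between tray_top's own z axis and vertical above 0.175 rad).
It fails at once if the transformer is dropped or knocked (moves faster than 0.45 m/s with no finger on it) (contact force between transformer and the fingers below 0.01 N and linear speed of transformer above 0.45 m/s).
It fails at once if the board holder, solder spool or multimeter is moved more than 20 mm (distance of any of board_holder, solder_spool, multimeter from where it was at the start of the episode above 0.02 m).
It also fails if it takes over 58 s, if anything falls off the work surface, if the arm or the gripper's body presses on something with over 40 N, if the wrist force passes 120 N, or if a joint passes its speed limit or range.

## Robot

A 6-joint arm with a two-finger parallel gripper is mounted at the origin on the work surface. World frame = base frame: x ahead of the robot, y to its left, z up, the work surface at z = 0. Lengths are in m, angles in rad, forces in N, time in s.
With the tool pointing down it reaches from about 0.35 to 0.875 m from the base axis. Payload 4.2 kg.
Tool frame: the origin (TCP) lies at the very end of the fingers, on their centre line; the grasp point (between the pads) lies behind it (arm.grip_point_offset is the z of the grasp point in the tool frame, in m); z points along the fingers, y is the line along which they close (so a half turn about z gives the same grasp; the last joint's range is limited). The gripper opens to 87 mm and grips with 3 to 60 N. Pads are 19 mm wide; open, the fingers measure 117 mm over their backs; the gripper's body (75 mm by 190 mm) begins 51 mm behind the grasp point.
Start: joints at [1.363, 0.385, 0.008, 0, -1.194, -0.259], TCP at [0.281, 0.558, 0.198] pointing down, gripper open.
Joint ranges: [-3.14, 3.14], [-1.21, 2.06], [-1.07, 1.41], [-3.16, 2.05], [-2.99, -0.16], [-3.1, 3.1]. Speed limits (rad/s): [2.79, 2.79, 3.14, 3.14, 3.14, 3.14].

## Interface

Orientations are given as a rotation vector (axis times angle).
In Python, from plant import arm, capture, order, models gives the robot as it stands. The module is installed in compiled form; this text tells all that it offers.
- The arm moves only by the shell command python3 -m inch 'ROWS' [FORCE]. ROWS is JSON, a list of rows, each an object of numbers: "tx", "ty", "tz": the shift along the world's x, y, z in m; "rx", "ry", "rz": the turn, a rotation vector about the world's x, y, z in degrees; "jaw": the opening, from -1 (shut) to 1 (fully open). A call has 1 to 20 rows; each row shifts and turns the commanded pose from where the row before left it; what a row does not reach is not made up. A row lasts 1/10 s, in which the tool goes at most 50 mm and 8.59 degrees, less where a joint would pass 70% of its speed; a pose out of reach is approached as far as the arm can. A call with a gripper value outside its range is refused whole. The fingers move at their own pace and stop on an object; FORCE is the grip in N (left out, the last holds). Time passes only in rows, so rows that do not move let the fingers close. It gives the time, the measured TCP pose, the force, the opening and the grip force at its end, in the units of the state.
- arm.state(): the state, without advancing time (a new reading comes with each control period).
- capture(name): name is "scene" or "top" or "wrist"; returns a dict with "image" (400x640x3 uint8, red, green, blue), "camera_matrix" (3x3 intrinsics, pixels), "eye" and "rotation" of the camera in the world. Camera axes: x right, y down, z forward; pixel columns grow to the right and rows downward; lengths in m; the calibration is good to about 2 mm. A picture is of the moment at which its call begins. There is no depth.
- order.close_job(): hands the job in; it is judged then, once.
Trained networks look in the newest picture that a camera, given by its name, has taken for a name from the list of things; names that differ only in an ending like _2 or _b are one class to them, and where a whole thing is asked for, a point or a joint stands for the part that bears it (a point fixed in the world has none). Each returns a list of dicts, best first, with "p" (0 to 1); they miss things now and then, are a little off and sometimes report something else, mostly with a low value. They report only what shows in the picture. A call takes as long as a camera call. They do not tell look-alikes from the thing itself.
- models.boxes_of(camera, thing): "xyz" ([x, y, z] in m, in world coordinates, good to about 4 mm: the middle of the surface that is visible of it).
- models.spot_point(camera, thing): "xyz" ([x, y, z] in m, in world coordinates, good to about 4 mm: a listed point, or the origin of a listed thing).
The state is a dict: "clock": time; "joints": joint angles; "joint_vel": joint speeds; "tau": joint torques, N m; "position": TCP position; "tool_rot": TCP orientation; "contact_force": force on the tool from outside, world axes, zero at the start; "moment": the same for the moment, N m; "gripper_width": finger opening in m; "grip_force": force on a finger pad.
Only numpy, scipy, OpenCV 4.12 (cv2) and the standard library are available. Lean on these libraries where they do the work, as an engineer would, in place of code of your own. Each camera call takes 0.05 s, during which the arm holds its last target. There are 200 camera calls.

## Working session

There is one attempt and no reset: what is moved stays moved. The work goes in short steps, Python scripts to look and compute and a shell command to move; the robot and the scene stay as the last step left them, time stands still between calls to the robot, and variables do not carry over. Pictures are saved under pics/ and viewed, at most 10 in all, crops included, and the job is handed in when it is done.

```bash
mkdir -p pics
python3 - <<'E'
from plant import arm,capture,models
import cv2,numpy as np
for c in ["scene","top"]:
    r=capture(c); cv2.imwrite(f"pics/{c}1.png",r["image"][:,:,::-1])
    print(c,np.round(r["eye"],3),np.round(r["rotation"],3).tolist(),r["camera_matrix"][0][0])
    for t in ["tray_top","stand","scale","pan_centre","transformer","board_holder","solder_spool","multimeter"]:
        print(t,[(np.round(d["xyz"],3).tolist(),round(d["p"],2)) for d in models.spot_point(c,t)[:3]])
print(arm.grip_point_offset,arm.state()["tool_rot"])
E
```

```text
scene [1.111 0.322 0.729] [-1.389, -2.106, 0.969] 386.5744502460369
tray_top [([0.584, -0.338, -0.001], 0.88), ([0.6, -0.204, 0.113], 0.69)]
stand [([0.612, -0.207, 0.002], 0.7)]
scale [([0.627, 0.23, -0.0], 0.74)]
pan_centre [([0.662, 0.234, 0.045], 0.83)]
transformer [([0.484, -0.021, 0.001], 0.55)]
board_holder [([0.689, -0.005, 0.0], 0.98)]
solder_spool [([0.324, -0.344, -0.002], 0.91)]
multimeter [([0.301, 0.397, 0.003], 0.66)]
top [0.42  0.017 1.478] [-2.183, 2.212, -0.041] 520.4528160957318
tray_top [([0.581, -0.34, 0.003], 0.64), ([0.598, -0.204, 0.116], 0.62), ([0.599, -0.206, 0.107], 0.25)]
stand [([0.617, -0.206, -0.004], 0.96)]
scale [([0.623, 0.236, 0.001], 0.97), ([0.612, -0.201, 0.093], 0.27)]
pan_centre [([0.654, 0.237, 0.044], 0.66)]
transformer [([0.483, -0.023, -0.002], 0.49), ([0.655, 0.239, 0.045], 0.38)]
board_holder [([0.69, -0.006, -0.004], 0.68)]
solder_spool [([0.596, -0.202, 0.114], 0.71), ([0.33, -0.342, -0.003], 0.62)]
multimeter [([0.297, 0.394, -0.003], 0.84)]
-0.0187 [-3.05639934e+00  7.26586600e-01 -1.59544278e-05]
```

View pics/scene1.png

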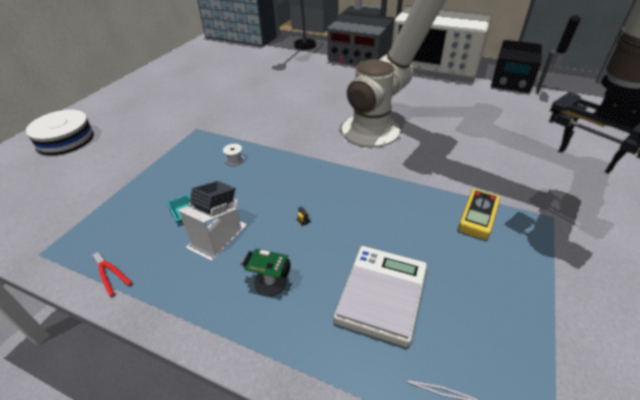

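View pics/top1.png

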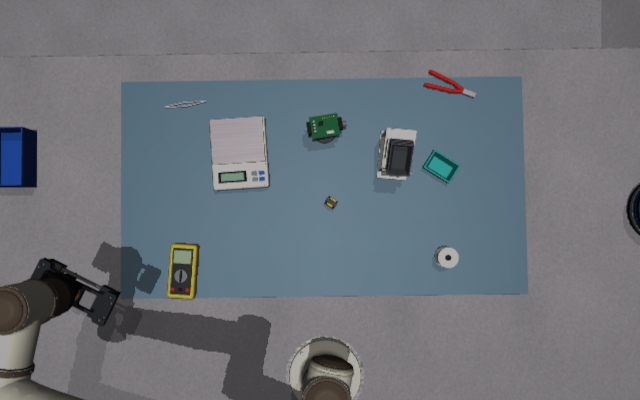

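The dark tray stack is at top (400,158) / scene (213,197). The turquoise tray at top (441,166) / scene (180,208) is the look-alike to leave alone. The transformer is at top (331,202) and the scale pan at top (239,141). The stand's tall end faces +x. Next I'll enlarge the stack and transformer to confirm and get the yaws.

Run:
```python
import cv2,numpy as np
t=cv2.imread("pics/top1.png"); s=cv2.imread("pics/scene1.png")
f=lambda im,x,y,w,h:cv2.resize(im[y:y+h,x:x+w],(400,300),interpolation=cv2.INTER_CUBIC)
o=np.vstack([np.hstack([f(t,360,120,80,60),f(t,311,187,40,30)]),np.hstack([f(s,170,165,100,75),f(s,283,200,40,30)])])
cv2.imwrite("pics/crop1.png",o)
```

```text
(no output)
```

View pics/crop1.png

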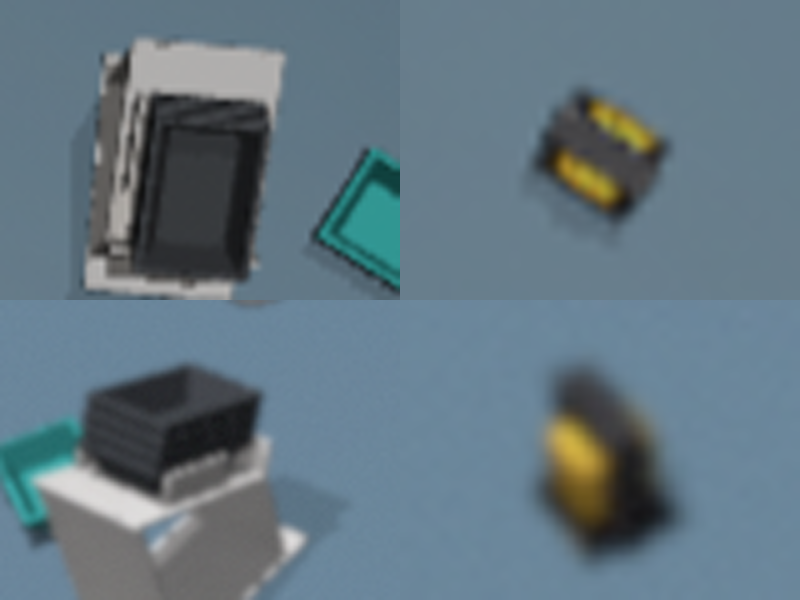

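The crop confirms the target: four dark-grey trays nested on the white stand, with tray x pointing roughly along world +x (yaw about -5°). The transformer stands upright, with its top bar running about 28° off world y. I'll go to a hover in front of the stack.

```bash
python3 -m inch '[{"tz":0.04,"jaw":1},{"tz":0.04},{"tx":0.015,"ty":-0.04,"rz":1.3},{"tx":0.015,"ty":-0.04,"rz":1.3},{"tx":0.015,"ty":-0.04,"rz":1.3},{"tx":0.015,"ty":-0.04,"rz":1.3},{"tx":0.015,"ty":-0.04,"rz":1.3},{"tx":0.015,"ty":-0.04,"rz":1.3},{"tx":0.015,"ty":-0.04,"rz":1.3},{"tx":0.015,"ty":-0.04,"rz":1.3},{"tx":0.015,"ty":-0.04,"rz":1.3},{"tx":0.015,"ty":-0.04,"rz":1.3},{"tx":0.015,"ty":-0.04,"rz":1.3},{"tx":0.015,"ty":-0.04,"rz":1.3},{"tx":0.015,"ty":-0.04,"rz":1.3},{"tx":0.015,"ty":-0.04,"rz":1.3},{"tx":0.015,"ty":-0.04,"rz":1.3},{"tx":0.015,"ty":-0.04,"rz":1.3},{"tx":0.015,"ty":-0.04,"rz":1.3}]' 20
python3 -m inch '[{"ty":-0.04,"ry":-6},{"ty":-0.037,"ry":-6},{"ry":-6},{"ry":-6},{},{}]'
cat > h.py <<'E'
from plant import arm,capture,models
import cv2,numpy as np
from scipy.spatial.transform import Rotation as R
def snap(c,n):
    r=capture(c); cv2.imwrite(f"pics/{n}.png",r["image"][:,:,::-1]); return r
def pix(r,p):
    p=np.atleast_2d(p); M=np.array(r["rotation"]); M=M if M.shape==(3,3) else R.from_rotvec(M).as_matrix()
    q=((p-r["eye"])@M)@np.array(r["camera_matrix"]).T; return q[:,:2]/q[:,2:]
def unpix(r,uv,z):
    M=np.array(r["rotation"]); M=M if M.shape==(3,3) else R.from_rotvec(M).as_matrix()
    d=np.c_[np.atleast_2d(uv),np.ones(len(np.atleast_2d(uv)))]@np.linalg.inv(np.array(r["camera_matrix"])).T@M.T
    e=np.array(r["eye"]); return e+d*((z-e[2])/d[:,2])[:,None]
def tool():
    s=arm.state(); m=R.from_rotvec(s["tool_rot"]).as_matrix()
    print("t",round(s["clock"],2),"tcp",np.round(s["position"],4),"F",np.round(s["contact_force"],1),"w",round(s["gripper_width"],4),"g",round(s["grip_force"],1)); print("tool x,y,z\n",np.round(m.T,3)); return s,m
E
python3 - <<'E'
from h import *
tool(); r=snap("wrist","w1")
for t in ["tray_top"]:
    print([(np.round(d["xyz"],3).tolist(),round(d["p"],2)) for d in models.spot_point("wrist",t)[:4]])
E
```

```text
t 0.9 tcp [0.2812 0.5581 0.1983] F [-0.2 -0.3  0. ] w 0.0873 g 0.0
tool x,y,z
 [[ 0.893 -0.45   0.   ]
 [-0.45  -0.893 -0.   ]
 [ 0.     0.    -1.   ]]
[]invalid input at $[0]: expected keys tx, ty, tz, rx, ry, rz, jaw
invalid input at $[0]: expected keys tx, ty, tz, rx, ry, rz, jaw
```

View pics/w1.png

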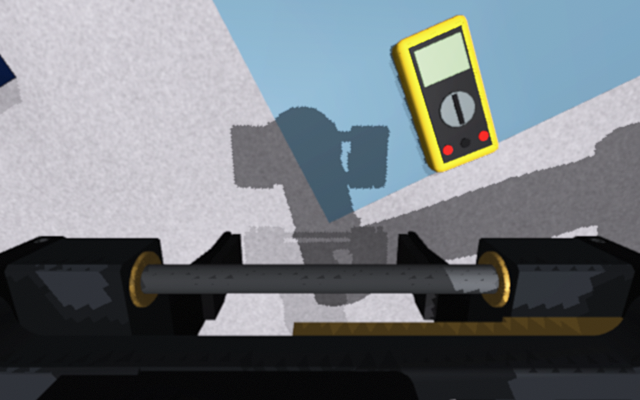

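The arm has not moved because every row must contain all the keys. The picture only shows the multimeter at (447,95).

```bash
python3 -m inch '[{"tx":0,"ty":0,"tz":0.04,"rx":0,"ry":0,"rz":0,"jaw":1},{"tx":0,"ty":0,"tz":0.04,"rx":0,"ry":0,"rz":0,"jaw":1},{"tx":0.015,"ty":-0.045,"tz":0,"rx":0,"ry":0,"rz":2,"jaw":1},{"tx":0.015,"ty":-0.045,"tz":0,"rx":0,"ry":0,"rz":2,"jaw":1},{"tx":0.015,"ty":-0.045,"tz":0,"rx":0,"ry":0,"rz":2,"jaw":1},{"tx":0.015,"ty":-0.045,"tz":0,"rx":0,"ry":0,"rz":2,"jaw":1},{"tx":0.015,"ty":-0.045,"tz":0,"rx":0,"ry":0,"rz":2,"jaw":1},{"tx":0.015,"ty":-0.045,"tz":0,"rx":0,"ry":0,"rz":2,"jaw":1},{"tx":0.015,"ty":-0.045,"tz":0,"rx":0,"ry":0,"rz":2,"jaw":1},{"tx":0.015,"ty":-0.045,"tz":0,"rx":0,"ry":0,"rz":2,"jaw":1},{"tx":0.015,"ty":-0.045,"tz":0,"rx":0,"ry":0,"rz":2,"jaw":1},{"tx":0.015,"ty":-0.045,"tz":0,"rx":0,"ry":0,"rz":2,"jaw":1},{"tx":0.015,"ty":-0.045,"tz":0,"rx":0,"ry":0,"rz":2,"jaw":1},{"tx":0.015,"ty":-0.045,"tz":0,"rx":0,"ry":-6,"rz":0,"jaw":1},{"tx":0.015,"ty":-0.045,"tz":0,"rx":0,"ry":-6,"rz":0,"jaw":1},{"tx":0.015,"ty":-0.045,"tz":0,"rx":0,"ry":-6,"rz":0,"jaw":1},{"tx":0.015,"ty":-0.045,"tz":0,"rx":0,"ry":-6,"rz":0,"jaw":1},{"tx":0.015,"ty":-0.045,"tz":0,"rx":0,"ry":0,"rz":0,"jaw":1},{"tx":0.015,"ty":-0.038,"tz":0,"rx":0,"ry":0,"rz":0,"jaw":1},{"tx":0,"ty":0,"tz":0,"rx":0,"ry":0,"rz":0,"jaw":1}]' 20
python3 - <<'E'
from h import *
tool(); r=snap("wrist","w2")
for t in ["tray_top"]:
    print([(np.round(d["xyz"],3).tolist(),round(d["p"],2)) for d in models.spot_point("wrist",t)[:4]])
E
```

```text
clock: 3.0
position: [0.5374, -0.2041, 0.2782]
tool_rot: [-3.055, 0.136, -0.65]
contact_force: [-0.6, 1.2, -0.2]
gripper_width: 0.0869
grip_force: 0.0
t 3.0 tcp [ 0.5374 -0.2041  0.2782] F [-0.6  1.2 -0.2] w 0.0869 g 0.0
tool x,y,z
 [[ 0.91  -0.088  0.406]
 [-0.082 -0.996 -0.033]
 [ 0.407 -0.003 -0.913]]
[([0.582, -0.335, 0.003], 0.82), ([0.594, -0.202, 0.122], 0.78)]
```

View pics/w2.png

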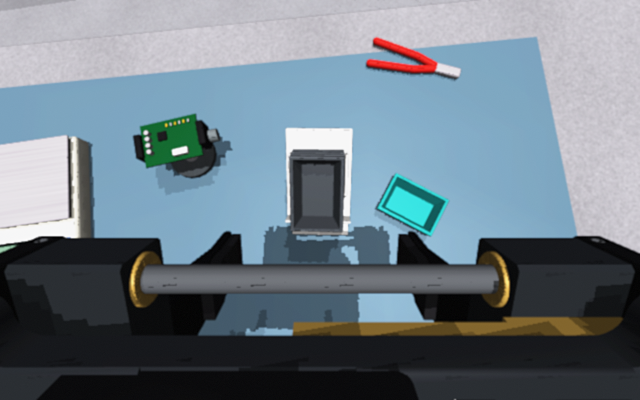

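The wrist picture shows the top tray's rim fully, about (290..345, 150..235), between the fingers at x≈320. I'll fit its pose to an enlarged crop.

Run:
```python
from h import *
r=capture("wrist"); im=r["image"][:,:,::-1].copy()
th=np.radians(24)
def corners(p,yaw,hx=.043,hy=.030,z=.024):
    c=np.array([[-hx,-hy,z],[-hx,hy,z],[hx,hy,z],[hx,-hy,z]])
    return R.from_euler('ZY',[yaw,-th]).apply(c)+p
p0=np.array([.597,-.204,.115])
x0,y0,S=265,115,6
big=cv2.resize(im[y0:y0+130,x0:x0+110],None,fx=S,fy=S,interpolation=cv2.INTER_CUBIC)[:600]
big=cv2.convertScaleAbs(big,alpha=2.2,beta=10)
for yaw,col in((np.radians(-5),(0,255,0)),):
  for k in (corners(p0,yaw),corners(p0,yaw,.039,.026)):
    q=((pix(r,k)-[x0,y0]+.5)*S).astype(int); cv2.polylines(big,[q],True,col,1); print(pix(r,k).round(1).tolist())
cv2.imwrite("pics/w3.png",big[:, :]); print(big.shape)
```

```text
[[347.5, 229.0], [294.9, 228.6], [292.7, 153.1], [349.0, 153.0]]
[[344.0, 225.7], [298.3, 225.4], [296.5, 156.8], [345.1, 156.8]]
(600, 660, 3)
```

View pics/w3.png

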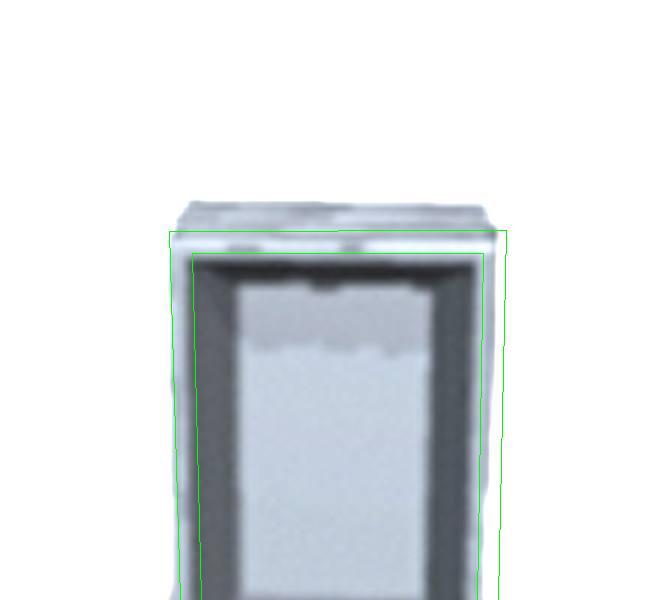

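The overlay is close: the true rim sits about 1 px left of the prediction and slightly turned. I'll check the near edge numerically.

Run:
```python
from h import *
r=capture("wrist"); g=r["image"].mean(2)
print("rows", list(zip(range(146,164),g[146:164,310:330].mean(1).round().astype(int))))
print("rows", list(zip(range(212,245),g[212:245,310:330].mean(1).round().astype(int))))
for a in (170,190,210,225): print(a,g[a-2:a+3,288:302].mean(0).round().astype(int),g[a-2:a+3,336:352].mean(0).round().astype(int))
for z,x in((.115,.597),(.1166,.597)):
  for l,h in((.043,.024),(.039,.024),(.039,.0225)):
    q=R.from_euler('ZY',np.radians([-5.5,-24])).apply([[-l,0,h],[l,0,h],[0,-.03,.024],[0,.03,.024],[0,-.026,.024],[0,.026,.024]])+[x,-.2028,z]; print(z,l,pix(r,q).round(1).tolist())
```

```text
rows [(146, np.int64(246)), (147, np.int64(194)), (148, np.int64(105)), (149, np.int64(81)), (150, np.int64(85)), (151, np.int64(87)), (152, np.int64(86)), (153, np.int64(88)), (154, np.int64(87)), (155, np.int64(100)), (156, np.int64(91)), (157, np.int64(76)), (158, np.int64(42)), (159, np.int64(19)), (160, np.int64(18)), (161, np.int64(31)), (162, np.int64(56)), (163, np.int64(77))]
rows [(212, np.int64(88)), (213, np.int64(85)), (214, np.int64(75)), (215, np.int64(66)), (216, np.int64(64)), (217, np.int64(65)), (218, np.int64(65)), (219, np.int64(65)), (220, np.int64(65)), (221, np.int64(65)), (222, np.int64(65)), (223, np.int64(65)), (224, np.int64(65)), (225, np.int64(65)), (226, np.int64(71)), (227, np.int64(81)), (228, np.int64(99)), (229, np.int64(154)), (230, np.int64(194)), (231, np.int64(165)), (232, np.int64(124)), (233, np.int64(78)), (234, np.int64(68)), (235, np.int64(104)), (236, np.int64(146)), (237, np.int64(159)), (238, np.int64(149)), (239, np.int64(116)), (240, np.int64(79)), (241, np.int64(67)), (242, np.int64(68)), (243, np.int64(69)), (244, np.int64(69))]
170 
[... 464 characters left out ...]
59  54  67  82  95 161 236 251 249 234 181]
0.115 0.043 [[320.5, 228.7], [320.9, 153.0], [348.0, 192.5], [293.6, 191.7], [344.3, 192.4], [297.2, 191.8]]
0.115 0.039 [[320.6, 225.4], [320.9, 156.7], [348.0, 192.5], [293.6, 191.7], [344.3, 192.4], [297.2, 191.8]]
0.115 0.039 [[320.6, 224.9], [321.0, 156.5], [348.0, 192.5], [293.6, 191.7], [344.3, 192.4], [297.2, 191.8]]
0.1166 0.043 [[320.5, 228.6], [320.9, 152.5], [348.1, 192.2], [293.5, 191.5], [344.4, 192.2], [297.1, 191.5]]
0.1166 0.039 [[320.5, 225.3], [320.9, 156.3], [348.1, 192.2], [293.5, 191.5], [344.4, 192.2], [297.1, 191.5]]
0.1166 0.039 [[320.6, 224.8], [320.9, 156.1], [348.1, 192.2], [293.5, 191.5], [344.4, 192.2], [297.1, 191.5]]
```

Tray pose from the fit: origin about (0.597,-0.203,0.116), yaw about -5.8°. I'll line up laterally, then come down along the tray's own axis.

```bash
python3 -m inch '[{"tx":-0.0127,"ty":0.0086,"tz":0,"rx":-1.9,"ry":0.1,"rz":-1.1,"jaw":1},{"tx":0.0106,"ty":-0.0011,"tz":-0.024,"rx":0,"ry":0,"rz":0,"jaw":1},{"tx":0.0106,"ty":-0.0011,"tz":-0.024,"rx":0,"ry":0,"rz":0,"jaw":1},{"tx":0.0106,"ty":-0.0011,"tz":-0.024,"rx":0,"ry":0,"rz":0,"jaw":1},{"tx":0.0106,"ty":-0.0011,"tz":-0.024,"rx":0,"ry":0,"rz":0,"jaw":1},{"tx":0,"ty":0,"tz":0,"rx":0,"ry":0,"rz":0,"jaw":1},{"tx":0,"ty":0,"tz":0,"rx":0,"ry":0,"rz":0,"jaw":1},{"tx":0,"ty":0,"tz":0,"rx":0,"ry":0,"rz":0,"jaw":1}]'
python3 - <<'E'
from h import *
s,m=tool(); T=R.from_euler('ZY',np.radians([-5.8,-24])).as_matrix()
t=np.array([.5966,-.2028,.116])+T@[0,0,.0185]; print("delta",t-s["position"],"in tray axes",T.T@(t-s["position"]))
W=T@np.diag([1,-1,-1]); print("rot",R.from_matrix(W@m.T).as_rotvec(degrees=True))
E
```

```text
clock: 4.0
position: [0.5665, -0.1951, 0.1843]
tool_rot: [3.05, -0.143, 0.653]
contact_force: [0.0, 0.1, -0.5]
gripper_width: 0.0868
grip_force: 0.0
t 4.0 tcp [ 0.5665 -0.1951  0.1843] F [ 0.   0.1 -0.5] w 0.0868 g 0.0
tool x,y,z
 [[ 0.908 -0.085  0.409]
 [-0.093 -0.996 -0.   ]
 [ 0.408 -0.038 -0.912]]
delta [ 0.02257557 -0.00695887 -0.05137736] in tray axes [ 0.00026361 -0.00464184 -0.05635689]
rot [ 0.00441233  0.16279392 -0.44571946]
```

```bash
python3 -m inch '[{"tx":0,"ty":-0.0046,"tz":0,"rx":0,"ry":0.2,"rz":-0.4,"jaw":1},{"tx":0.009,"ty":-0.001,"tz":-0.02,"rx":0,"ry":0,"rz":0,"jaw":1},{"tx":0.005,"ty":-0.0005,"tz":-0.012,"rx":0,"ry":0,"rz":0,"jaw":1},{"tx":0,"ty":0,"tz":0,"rx":0,"ry":0,"rz":0,"jaw":1},{"tx":0,"ty":0,"tz":0,"rx":0,"ry":0,"rz":0,"jaw":1},{"tx":0,"ty":0,"tz":0,"rx":0,"ry":0,"rz":0,"jaw":1}]' >/dev/null
python3 - <<'E'
from h import *
s,m=tool(); T=R.from_euler('ZY',np.radians([-5.8,-24])).as_matrix()
t=np.array([.5966,-.2028,.116])+T@[0,0,.0185]; print("delta",t-s["position"],"in tray axes",T.T@(t-s["position"]))
W=T@np.diag([1,-1,-1]); print("rot",R.from_matrix(W@m.T).as_rotvec(degrees=True))
w=snap("wrist","w4")["image"]; c=snap("scene","s4")["image"][150:260,150:280]
o=np.vstack([cv2.resize(w[90:330,170:470],(600,300)),cv2.resize(c,(600,300),interpolation=cv2.INTER_CUBIC)])
cv2.imwrite("pics/c4.png",cv2.convertScaleAbs(o[:,:,::-1],alpha=1.6))
E
```

```text
t 4.6 tcp [ 0.5803 -0.2019  0.1512] F [-0.5 -0.4  0.3] w 0.0869 g 0.0
tool x,y,z
 [[ 0.91  -0.093  0.405]
 [-0.102 -0.995  0.   ]
 [ 0.403 -0.041 -0.914]]
delta [ 0.00884693 -0.00015724 -0.01826694] in tray axes [ 0.00062538  0.00073761 -0.0202741 ]
rot [-0.01181663 -0.13256043  0.03272231]
```

View pics/c4.png

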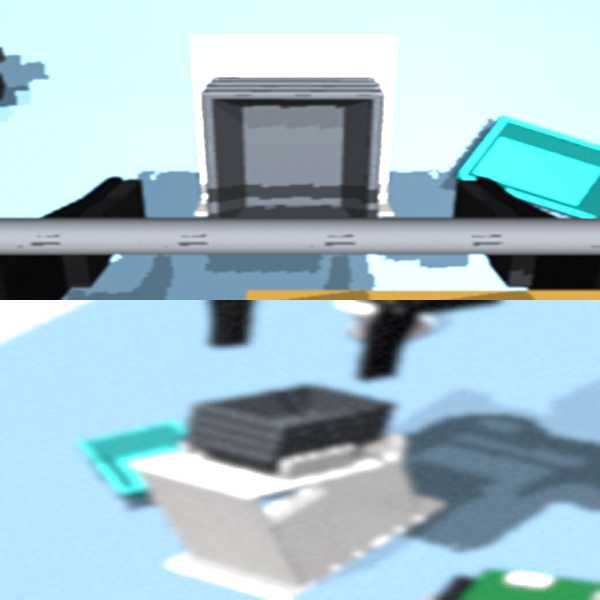

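Wrist: the tray mouth at crop (203..383) is centred at 293, against a finger centre of about 299, so roughly 1.5 mm to +y. Scene: the fingers straddle the stack above it. One close-range check of height and centring follows.

Run:
```python
from h import *
r=capture("wrist"); g=r["image"].mean(2)
for a in (172,185,200,215): print(a,g[a-1:a+2,266:298].mean(0).round().astype(int).tolist(),g[a-1:a+2,336:366].mean(0).round().astype(int).tolist())
print(g[150:176,310:330].mean(1).round().astype(int).tolist())
for z in(.112,.116,.120):
  q=R.from_euler('ZY',np.radians([-5.8,-24])).apply([[.039,.026,.024],[.039,-.026,.024],[0,.026,.024],[0,-.026,.024],[.039,0,.024],[.043,0,.024],[.018,.03,.024],[.018,-.03,.024]])+[.5966,-.2028,z]; print(z,pix(r,q).round(1).tolist())
```

```text
172 [179, 207, 241, 242, 163, 87, 87, 98, 101, 88, 62, 42, 38, 37, 37, 37, 35, 31, 25, 24, 22, 22, 21, 20, 21, 20, 21, 21, 20, 21, 21, 22] [23, 22, 20, 21, 20, 21, 21, 21, 21, 21, 23, 25, 26, 29, 31, 34, 36, 36, 31, 32, 60, 88, 99, 97, 85, 103, 193, 248, 251, 246]
185 [175, 180, 226, 252, 244, 146, 85, 98, 107, 98, 78, 48, 41, 43, 43, 44, 43, 44, 43, 43, 43, 41, 39, 37, 41, 61, 82, 86, 85, 85, 85, 84] [84, 84, 85, 85, 84, 72, 48, 37, 36, 38, 38, 39, 38, 39, 39, 39, 38, 37, 37, 47, 74, 99, 104, 97, 90, 129, 203, 246, 252, 237]
200 [180, 177, 184, 227, 246, 194, 104, 85, 96, 100, 86, 63, 45, 42, 43, 43, 43, 43, 43, 43, 43, 43, 43, 42, 44, 56, 79, 94, 95, 95, 95, 95] [95, 95, 95, 96, 94, 77, 46, 36, 38, 39, 39, 39, 39, 39, 38, 38, 39, 36, 37, 60, 88, 101, 101, 85, 106, 205, 254, 253, 244, 207]
215 [180, 170, 161, 197, 239, 235, 152, 87, 93, 101, 96, 79, 51, 41, 43, 43, 43, 44, 43, 44, 43, 43, 43, 43, 42, 50, 74, 92, 95, 94, 94, 94] [93, 94, 94, 94, 88, 67, 43, 37, 38, 38, 39, 38, 38, 39, 39, 38, 39, 37, 47, 74, 97, 99, 91, 90, 132, 203, 244, 250, 237, 198]
[246, 144, 82, 93, 79, 81, 108, 104, 74, 89, 105, 88, 67, 90, 114, 113, 99, 98, 82, 42, 20, 19, 20, 24, 41, 65]
0.112 [[277.0, 169.0], [355.9, 168.9], [279.1, 224.8], [354.2, 224.8], [316.5, 169.0], [316.4, 162.9], [272.2, 199.7], [360.9, 199.7]]
0.116 [[276.2, 167.5], [356.6, 167.4], [278.3, 224.4], [354.8, 224.3], [316.4, 167.4], [316.4, 161.3], [271.3, 198.8], [361.7, 198.8]]
0.12 [[275.3, 165.9], [357.4, 165.8], [277.6, 224.0], [355.5, 223.9], [316.3, 165.9], [316.3, 159.6], [270.4, 197.9], [362.5, 197.8]]
```

The height and centring agree to within 1 mm, so I'll descend the last 20 mm and close gently.

```bash
python3 -m inch '[{"tx":0.004,"ty":0.0005,"tz":-0.009,"rx":0,"ry":0,"rz":0,"jaw":1},{"tx":0.004,"ty":-0.0003,"tz":-0.0095,"rx":0,"ry":0,"rz":0,"jaw":1},{"tx":0,"ty":0,"tz":0,"rx":0,"ry":0,"rz":0,"jaw":1},{"tx":0,"ty":0,"tz":0,"rx":0,"ry":0,"rz":0,"jaw":1}]' 15
python3 - <<'E'
from h import *
s,m=tool(); T=R.from_euler('ZY',np.radians([-5.8,-24])).as_matrix()
print("tip in tray",T.T@(s["position"]-np.array([.596,-.2025,.1155])))
E
```

```text
clock: 5.15
position: [0.5877, -0.2016, 0.1308]
tool_rot: [3.05, -0.155, 0.64]
contact_force: [-0.5, 0.4, 0.2]
gripper_width: 0.0865
grip_force: 0.0
t 5.15 tcp [ 0.5877 -0.2016  0.1308] F [-0.5  0.4  0.2] w 0.0865 g 0.0
tool x,y,z
 [[ 0.911 -0.093  0.402]
 [-0.102 -0.995  0.   ]
 [ 0.4   -0.041 -0.916]]
tip in tray [-0.00138171  0.00010643  0.01734825]
```

```bash
python3 -m inch '[{"tx":0.0005,"ty":0,"tz":0.001,"rx":0,"ry":0,"rz":0,"jaw":1},{"tx":0,"ty":0,"tz":0,"rx":0,"ry":0,"rz":0,"jaw":0.2},{"tx":0,"ty":0,"tz":0,"rx":0,"ry":0,"rz":0,"jaw":0.2},{"tx":0,"ty":0,"tz":0,"rx":0,"ry":0,"rz":0,"jaw":0.2},{"tx":0,"ty":0,"tz":0,"rx":0,"ry":0,"rz":0,"jaw":0.2},{"tx":0,"ty":0,"tz":0,"rx":0,"ry":0,"rz":0,"jaw":0.2},{"tx":0,"ty":0,"tz":0,"rx":0,"ry":0,"rz":0,"jaw":0.2},{"tx":0,"ty":0,"tz":0,"rx":0,"ry":0,"rz":0,"jaw":0.2}]' 15; python3 -c "
from h import *
tool()"
```

```text
clock: 5.95
position: [0.5884, -0.2016, 0.1327]
tool_rot: [3.05, -0.155, 0.642]
contact_force: [0.3, 0.1, -0.8]
gripper_width: 0.0528
grip_force: 0.0
t 5.95 tcp [ 0.5884 -0.2016  0.1327] F [ 0.3  0.1 -0.8] w 0.0528 g 0.0
tool x,y,z
 [[ 0.91  -0.093  0.403]
 [-0.102 -0.995 -0.   ]
 [ 0.401 -0.041 -0.915]]
```

The fingers closed past 60 mm with no force. I need to look.

Run:
```python
from h import *
w=snap("wrist","w5")["image"]; c=snap("scene","s5")["image"][140:250,150:280]
for n in("scene","wrist","top"):
    if n=="top": capture(n)
    print(n,[(np.round(d["xyz"],3).tolist(),round(d["p"],2)) for d in models.spot_point(n,"tray_top")[:4]])
o=np.vstack([cv2.resize(w[90:330,170:470],(600,300)),cv2.resize(c,(600,300),interpolation=cv2.INTER_CUBIC)])
cv2.imwrite("pics/c5.png",cv2.convertScaleAbs(o[:,:,::-1],alpha=1.6))
```

```text
scene [([0.598, -0.206, 0.113], 0.71), ([0.58, -0.338, -0.003], 0.65)]
wrist [([0.595, -0.201, 0.117], 0.95), ([0.583, -0.334, 0.0], 0.92)]
top [([0.58, -0.34, 0.001], 0.78), ([0.598, -0.203, 0.116], 0.68)]
```

View pics/c5.png

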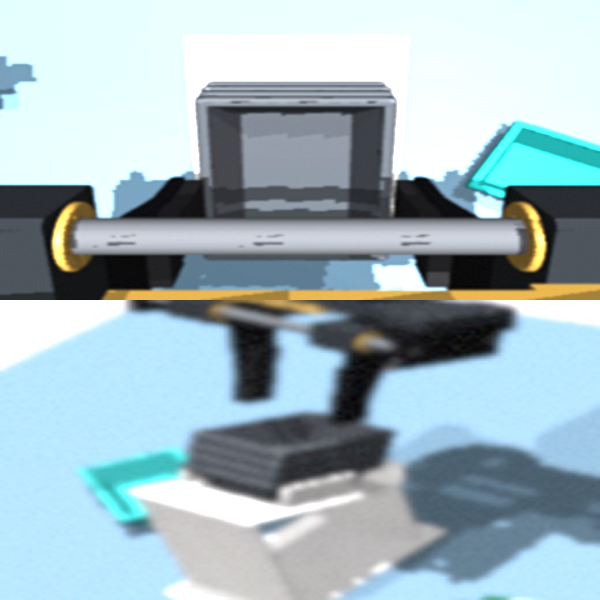

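The scene shows both fingertips well above the rim (crop (255,400) and (348,420), against rim mid-sides of about (248,423) and (338,442)). The tray is untouched. I'll project the reported TCP into that picture to find the offset.

Run:
```python
from h import *
s,m=tool(); t=np.array(s["position"]); r=capture("scene"); w=capture("wrist")
T=R.from_euler('ZY',np.radians([-5.8,-24])).as_matrix()
for d in (0,-.01,-.0187,-.03): 
    p=[t+m@[0,y,d] for y in(.0265,-.0265,.034,-.034)]; print(d,"scene",pix(r,p).round(1).tolist(),"wrist",pix(w,p[:2]).round(1).tolist())
p=np.array([.596,-.2025,.1155])+np.array([[0,-.03,.024],[0,.03,.024],[.043,-.03,.024],[.043,.03,.024],[-.043,.03,.024]])@T.T
print("rim scene",pix(r,p).round(1).tolist())
c=r["image"][160:230,175:255]; cv2.imwrite("pics/c6.png",cv2.convertScaleAbs(cv2.resize(c[:,:,::-1],None,fx=8,fy=8,interpolation=cv2.INTER_CUBIC),alpha=1.8,beta=10))
```

```text
t 6.25 tcp [ 0.5884 -0.2016  0.1327] F [ 0.4 -0.2 -0. ] w 0.052 g 0.0
tool x,y,z
 [[ 0.91  -0.093  0.403]
 [-0.102 -0.995 -0.   ]
 [ 0.401 -0.041 -0.915]]
0 scene [[204.7, 186.4], [221.8, 193.4], [202.4, 185.5], [224.3, 194.4]] wrist [[359.3, 233.4], [275.8, 233.4]]
-0.01 scene [[205.0, 182.5], [222.2, 189.4], [202.7, 181.6], [224.7, 190.5]] wrist [[361.3, 239.5], [273.6, 239.5]]
-0.0187 scene [[205.3, 179.1], [222.5, 186.0], [202.9, 178.2], [225.0, 187.0]] wrist [[363.2, 245.3], [271.5, 245.3]]
-0.03 scene [[205.7, 174.7], [223.0, 181.5], [203.3, 173.7], [225.5, 182.4]] wrist [[366.0, 253.6], [268.4, 253.7]]
rim scene [[203.7, 183.9], [223.1, 191.8], [190.2, 187.9], [210.1, 196.2], [235.1, 187.8]]
```

View pics/c6.png

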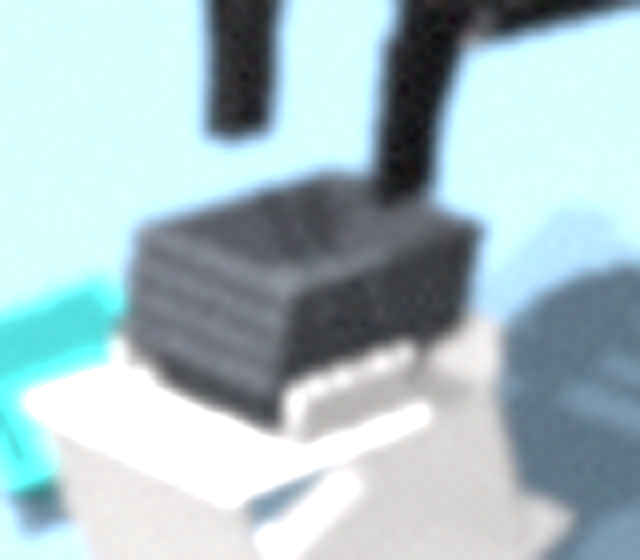

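The fingertips appear at about (205,177) and (226,184), roughly 20 mm behind the reported TCP along the tool, while the rim projects where it should. I'll check this offset against the earlier open-finger picture.

Run:
```python
from h import *
r=capture("scene")
m=np.array([[.91,-.093,.405],[-.102,-.995,0],[.403,-.041,-.914]]).T; t=np.array([.5803,-.2019,.1512])
for d in(0,-.01,-.02,-.03): print(d,pix(r,[t+m@[0,y,d] for y in(.0435,-.0435,.051,-.051)]).round(1).tolist())
for n in("s4","s5"):
    g=cv2.imread(f"pics/{n}.png").mean(2); a=(199,231) if n=="s4" else (204,226)
    for c in a: print(n,c,"rows158+",g[158:196,c-1:c+2].mean(1).round().astype(int).tolist())
    print(n,"row172 cols190+",g[172,190:245].round().astype(int).tolist() if n=="s5" else g[163,185:245].round().astype(int).tolist())
```

```text
0 [[199.6, 176.3], [227.9, 187.5], [197.3, 175.3], [230.4, 188.5]]
-0.01 [[199.9, 172.4], [228.3, 183.5], [197.6, 171.4], [230.9, 184.5]]
-0.02 [[200.2, 168.4], [228.7, 179.4], [197.9, 167.5], [231.3, 180.4]]
-0.03 [[200.6, 164.4], [229.2, 175.4], [198.2, 163.5], [231.7, 176.3]]
s4 199 rows158+ [20, 20, 20, 19, 20, 20, 20, 29, 59, 99, 128, 140, 142, 141, 142, 142, 142, 142, 142, 142, 142, 142, 142, 142, 142, 140, 136, 117, 87, 61, 50, 55, 65, 68, 64, 61, 60, 65]
s4 231 rows158+ [31, 25, 24, 20, 21, 20, 19, 17, 18, 15, 16, 14, 13, 11, 9, 8, 12, 12, 14, 30, 64, 100, 128, 139, 141, 141, 136, 122, 96, 69, 53, 45, 37, 30, 30, 31, 30, 30]
s4 row172 cols190+ [143, 143, 143, 143, 142, 142, 142, 142, 138, 122, 88, 49, 26, 25, 19, 17, 17, 25, 63, 104, 129, 140, 142, 141, 141, 141, 142, 144, 142, 142, 142, 142, 142, 141, 142, 142, 142, 143, 140, 138, 127, 120, 110, 88, 55, 27, 19, 14, 5, 7, 8, 9, 32, 61, 86, 100, 111, 122, 134, 137]
s5 204 rows158+ [17, 21, 19, 19, 19, 19, 21, 19, 21, 21, 22, 16, 18, 20, 23, 22, 21, 26, 50, 88, 120, 137, 143, 143, 139, 128, 104, 72, 53, 48, 48, 46, 49, 55, 66, 71, 67, 62]
s5 226 rows158+ [38, 32, 29, 27, 25, 21, 21, 16, 10, 13, 15, 10, 12, 12, 12, 12, 11, 9, 9, 10, 9, 8, 11, 10, 12, 18, 34, 45, 52, 54, 54, 51, 46, 40, 33, 30, 30, 31]
s5 row172 cols190+ [143, 143, 142, 143, 143, 144, 142, 144, 141, 130, 97, 56, 34, 27, 22, 19, 16, 23, 56, 94, 126, 138, 142, 144, 143, 144, 143, 143, 144, 143, 139, 123, 89, 48, 22, 14, 14, 9, 8, 22, 56, 95, 126, 139, 143, 144, 143, 143, 143, 144, 143, 143, 143, 143, 144]
```

Both views agree (scene rows, and wrist scale of 1.83 px/mm at the tips): the real fingertips end about 25 mm behind the reported TCP, so they closed about 18 mm above the rim. I'll reopen, go 22 mm deeper along the axis and probe by closing gently. If the tips are still above the rim, this harms nothing.

```bash
python3 -m inch '[{"tx":0,"ty":0,"tz":0,"rx":0,"ry":0,"rz":0,"jaw":1},{"tx":0,"ty":0,"tz":0,"rx":0,"ry":0,"rz":0,"jaw":1},{"tx":0,"ty":0,"tz":0,"rx":0,"ry":0,"rz":0,"jaw":1},{"tx":0,"ty":0,"tz":0,"rx":0,"ry":0,"rz":0,"jaw":1},{"tx":0,"ty":0,"tz":0,"rx":0,"ry":0,"rz":0,"jaw":1},{"tx":0.0045,"ty":-0.0004,"tz":-0.01,"rx":0,"ry":0,"rz":0,"jaw":1},{"tx":0.0045,"ty":-0.0005,"tz":-0.01,"rx":0,"ry":0,"rz":0,"jaw":1},{"tx":0,"ty":0,"tz":0,"rx":0,"ry":0,"rz":0,"jaw":1},{"tx":0,"ty":0,"tz":0,"rx":0,"ry":0,"rz":0,"jaw":0.3},{"tx":0,"ty":0,"tz":0,"rx":0,"ry":0,"rz":0,"jaw":0.3},{"tx":0,"ty":0,"tz":0,"rx":0,"ry":0,"rz":0,"jaw":0.3},{"tx":0,"ty":0,"tz":0,"rx":0,"ry":0,"rz":0,"jaw":0.3},{"tx":0,"ty":0,"tz":0,"rx":0,"ry":0,"rz":0,"jaw":0.3},{"tx":0,"ty":0,"tz":0,"rx":0,"ry":0,"rz":0,"jaw":0.3}]' 6; python3 -c "
from h import *
s,m=tool()
T=R.from_euler('ZY',np.radians([-5.8,-24])).as_matrix()
print('tip in tray',T.T@(s['position']-np.array([.596,-.2025,.1155])))"
```

```text
clock: 7.8
position: [0.5975, -0.2025, 0.1131]
tool_rot: [3.05, -0.155, 0.643]
contact_force: [-0.3, 0.9, 0.9]
gripper_width: 0.06
grip_force: 6.0
t 7.8 tcp [ 0.5975 -0.2025  0.1131] F [-0.3  0.9  0.9] w 0.06 g 6.0
tool x,y,z
 [[ 0.91  -0.093  0.404]
 [-0.102 -0.995 -0.   ]
 [ 0.402 -0.041 -0.915]]
tip in tray [ 0.00036203  0.00018863 -0.00281093]
```

Contact at exactly 60.0 mm, so the fingers are on the rim with an estimated 2–4 mm engaged. I'll reopen slightly, go 2 mm deeper and grip firmly.

```bash
python3 -m inch '[{"tx":0,"ty":0,"tz":0,"rx":0,"ry":0,"rz":0,"jaw":0.6},{"tx":0,"ty":0,"tz":0,"rx":0,"ry":0,"rz":0,"jaw":0.6},{"tx":0.0008,"ty":-0.0001,"tz":-0.0018,"rx":0,"ry":0,"rz":0,"jaw":0.6},{"tx":0,"ty":0,"tz":0,"rx":0,"ry":0,"rz":0,"jaw":0.6},{"tx":0,"ty":0,"tz":0,"rx":0,"ry":0,"rz":0,"jaw":0.3},{"tx":0,"ty":0,"tz":0,"rx":0,"ry":0,"rz":0,"jaw":0.3},{"tx":0,"ty":0,"tz":0,"rx":0,"ry":0,"rz":0,"jaw":0.3},{"tx":0,"ty":0,"tz":0,"rx":0,"ry":0,"rz":0,"jaw":0.3}]' 20; python3 -m inch '[{"tx":-0.0016,"ty":0.0002,"tz":0.0037,"rx":0,"ry":0,"rz":0,"jaw":0.3},{"tx":0,"ty":0,"tz":0,"rx":0,"ry":0,"rz":0,"jaw":0.3},{"tx":0,"ty":0,"tz":0,"rx":0,"ry":0,"rz":0,"jaw":0.3}]'
python3 - <<'E'
from h import *
r=snap("scene","s7")
g5=cv2.imread("pics/s5.png"); g7=r["image"][:,:,::-1]
f=lambda c:cv2.convertScaleAbs(cv2.resize(c[165:225,180:250],(390,340),interpolation=cv2.INTER_CUBIC),alpha=2.6)
cv2.imwrite("pics/c7.png",np.hstack([f(g5),f(g7)]))
E
```

```text
clock: 8.6
position: [0.5982, -0.2026, 0.1109]
tool_rot: [3.05, -0.156, 0.642]
contact_force: [0.2, -0.9, -0.3]
gripper_width: 0.0596
grip_force: 20.0
clock: 8.9
position: [0.5966, -0.2024, 0.1148]
tool_rot: [3.05, -0.156, 0.643]
contact_force: [-0.2, 0.8, -1.2]
gripper_width: 0.0594
grip_force: 20.0
```

View pics/c7.png

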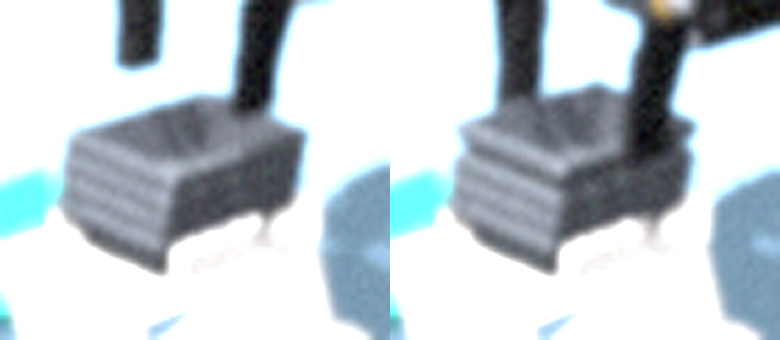

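Right half: only the top tray has risen (a gap shows under its rim at about (560,165)) and the lower three are unchanged. I'll draw it straight off along its axis.

```bash
python3 -m inch '[{"tx":-0.0033,"ty":0.0003,"tz":0.0073,"rx":0,"ry":0,"rz":0,"jaw":0.3},{"tx":-0.0041,"ty":0.0004,"tz":0.0091,"rx":0,"ry":0,"rz":0,"jaw":0.3},{"tx":-0.0041,"ty":0.0004,"tz":0.0091,"rx":0,"ry":0,"rz":0,"jaw":0.3},{"tx":-0.0041,"ty":0.0004,"tz":0.0091,"rx":0,"ry":0,"rz":0,"jaw":0.3},{"tx":-0.0041,"ty":0.0004,"tz":0.0091,"rx":0,"ry":0,"rz":0,"jaw":0.3},{"tx":-0.0061,"ty":0.0006,"tz":0.0137,"rx":0,"ry":0,"rz":0,"jaw":0.3},{"tx":-0.0041,"ty":0.0004,"tz":0.02,"rx":0,"ry":0,"rz":0,"jaw":0.3},{"tx":0,"ty":0,"tz":0.025,"rx":0,"ry":0,"rz":0,"jaw":0.3},{"tx":0,"ty":0,"tz":0.025,"rx":0,"ry":0,"rz":0,"jaw":0.3},{"tx":0,"ty":0,"tz":0,"rx":0,"ry":0,"rz":0,"jaw":0.3}]'
python3 -m inch '[{"tx":0.007,"ty":0.03,"tz":0,"rx":0.3,"ry":3,"rz":0,"jaw":0.3},{"tx":0.007,"ty":0.03,"tz":0,"rx":0.3,"ry":3,"rz":0,"jaw":0.3},{"tx":0.007,"ty":0.03,"tz":0,"rx":0.3,"ry":3,"rz":0,"jaw":0.3},{"tx":0.007,"ty":0.03,"tz":0,"rx":0.3,"ry":3,"rz":0,"jaw":0.3},{"tx":0.007,"ty":0.03,"tz":0,"rx":0.3,"ry":3,"rz":0,"jaw":0.3},{"tx":0.007,"ty":0.03,"tz":0,"rx":0.3,"ry":3,"rz":0,"jaw":0.3},{"tx":0.007,"ty":0.03,"tz":0,"rx":0.3,"ry":3,"rz":0,"jaw":0.3},{"tx":0.007,"ty":0.03,"tz":0,"rx":0.3,"ry":3,"rz":0,"jaw":0.3},{"tx":0.007,"ty":0.03,"tz":0,"rx":0,"ry":0,"rz":0,"jaw":0.3},{"tx":0.007,"ty":0.03,"tz":0,"rx":0,"ry":0,"rz":0,"jaw":0.3},{"tx":0.007,"ty":0.03,"tz":0,"rx":0,"ry":0,"rz":0,"jaw":0.3},{"tx":0.007,"ty":0.03,"tz":0,"rx":0,"ry":0,"rz":0,"jaw":0.3},{"tx":0.007,"ty":0.03,"tz":0,"rx":0,"ry":0,"rz":0,"jaw":0.3},{"tx":0.007,"ty":0.03,"tz":0,"rx":0,"ry":0,"rz":0,"jaw":0.3},{"tx":0,"ty":0.01,"tz":0,"rx":0,"ry":0,"rz":0,"jaw":0.3},{"tx":0,"ty":0,"tz":0,"rx":0,"ry":0,"rz":0,"jaw":0.3},{"tx":0,"ty":0,"tz":0,"rx":0,"ry":0,"rz":0,"jaw":0.3},{"tx":0,"ty":0,"tz":0,"rx":0,"ry":0,"rz":0,"jaw":0.3}]' >/dev/null
python3 - <<'E'
from h import *
s,m=tool(); r=snap("scene","s8")
W=R.from_euler('Z',np.radians(-5.8)).as_matrix()@np.diag([1,-1,-1]); print("rot",R.from_matrix(W@m.T).as_rotvec(degrees=True))
for n in("scene","top"):
    if n=="top": q=snap("top","t8")
    for t in("tray_top","pan_centre","tray_next"): print(n,t,[(np.round(d["xyz"],3).tolist(),round(d["p"],2)) for d in models.spot_point(n,t)[:4]])
E
```

```text
clock: 9.95
position: [0.5689, -0.1999, 0.2479]
tool_rot: [3.046, -0.154, 0.657]
contact_force: [0.6, 0.1, -0.4]
gripper_width: 0.0595
grip_force: 20.0
t 11.75 tcp [0.6646 0.2292 0.2424] F [ 0.1 -0.1 -0.3] w 0.0598 g 20.0
tool x,y,z
 [[ 0.995 -0.103 -0.006]
 [-0.103 -0.995  0.001]
 [-0.006 -0.    -1.   ]]
rot [ 0.0178991  -0.33111947  0.09912756]
scene tray_top [([0.666, 0.227, 0.247], 0.85), ([0.583, -0.336, -0.001], 0.81)]
scene pan_centre [([0.658, 0.234, 0.046], 0.57)]
scene tray_next [([0.6, -0.203, 0.108], 0.62)]
top tray_top [([0.581, -0.338, 0.004], 0.93), ([0.67, 0.232, 0.249], 0.63)]
top pan_centre [([0.657, 0.238, 0.045], 0.65), ([0.611, -0.2, 0.095], 0.26)]
top tray_next [([0.597, -0.204, 0.109], 0.84)]
```

The tray is held level near (0.668,0.229), TCP offset as expected, and the lower trays haven't moved. I'll descend to just above the pan and look at the tray's attitude.

```bash
python3 -m inch '[{"tx":-0.004,"ty":0.003,"tz":-0.02,"rx":0,"ry":-0.3,"rz":0,"jaw":0.3},{"tx":-0.004,"ty":0.004,"tz":-0.025,"rx":0,"ry":0,"rz":0,"jaw":0.3},{"tx":0,"ty":0,"tz":-0.025,"rx":0,"ry":0,"rz":0,"jaw":0.3},{"tx":0,"ty":0,"tz":-0.025,"rx":0,"ry":0,"rz":0,"jaw":0.3},{"tx":0,"ty":0,"tz":-0.025,"rx":0,"ry":0,"rz":0,"jaw":0.3},{"tx":0,"ty":0,"tz":-0.025,"rx":0,"ry":0,"rz":0,"jaw":0.3},{"tx":0,"ty":0,"tz":-0.025,"rx":0,"ry":0,"rz":0,"jaw":0.3},{"tx":0,"ty":0,"tz":-0.015,"rx":0,"ry":0,"rz":0,"jaw":0.3},{"tx":0,"ty":0,"tz":0,"rx":0,"ry":0,"rz":0,"jaw":0.3},{"tx":0,"ty":0,"tz":0,"rx":0,"ry":0,"rz":0,"jaw":0.3},{"tx":0,"ty":0,"tz":0,"rx":0,"ry":0,"rz":0,"jaw":0.3}]'
python3 - <<'E'
from h import *
s,m=tool(); r=snap("scene","s9")
print([(np.round(d["xyz"],3).tolist(),round(d["p"],2)) for d in models.spot_point("scene","tray_top")[:4]])
cv2.imwrite("pics/c9.png",cv2.convertScaleAbs(cv2.resize(r["image"][225:345,320:440,::-1],None,fx=5,fy=5,interpolation=cv2.INTER_CUBIC),alpha=1.3))
E
```

```text
clock: 13.25
position: [0.6579, 0.2381, 0.059]
tool_rot: [-3.136, 0.159, -0.004]
contact_force: [0.1, 0.0, -0.8]
gripper_width: 0.0599
grip_force: 20.0
t 13.25 tcp [0.6579 0.2381 0.059 ] F [ 0.1  0.  -0.8] w 0.0599 g 20.0
tool x,y,z
 [[ 0.995 -0.101  0.002]
 [-0.101 -0.995 -0.001]
 [ 0.003  0.001 -1.   ]]
[([0.581, -0.334, -0.003], 0.84), ([0.662, 0.235, 0.061], 0.67)]
```

View pics/c9.png

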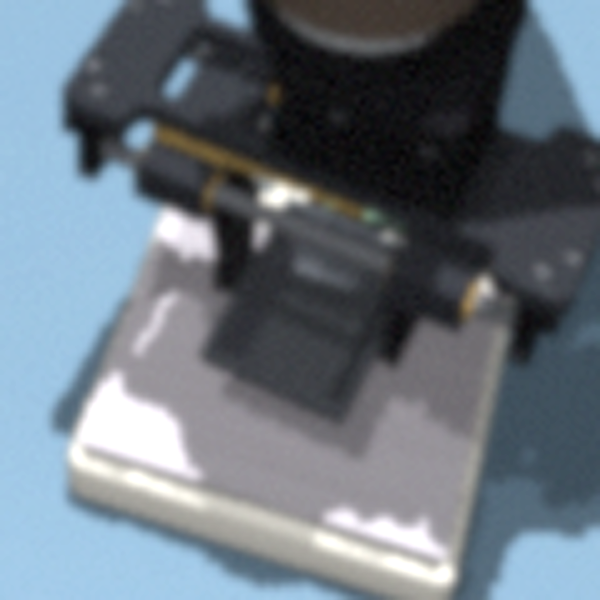

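The picture shows the tray level and central over the pan, with its shadow just below it at (300,420). On viewing, I've now looked at 11 pictures, one over the limit of 10. That was my miscount, and from here I'll work from numbers only. Next is a slow descent to contact.

```bash
python3 -m inch '[{"tx":0,"ty":0,"tz":-0.008,"rx":0,"ry":0,"rz":0,"jaw":0.3},{"tx":0,"ty":0,"tz":-0.007,"rx":0,"ry":0,"rz":0,"jaw":0.3},{"tx":0,"ty":0,"tz":-0.002,"rx":0,"ry":0,"rz":0,"jaw":0.3},{"tx":0,"ty":0,"tz":0,"rx":0,"ry":0,"rz":0,"jaw":0.3},{"tx":0,"ty":0,"tz":0,"rx":0,"ry":0,"rz":0,"jaw":0.3}]'
python3 -m inch '[{"tx":0,"ty":0,"tz":-0.001,"rx":0,"ry":0,"rz":0,"jaw":0.3},{"tx":0,"ty":0,"tz":0,"rx":0,"ry":0,"rz":0,"jaw":0.3}]'
python3 -m inch '[{"tx":0,"ty":0,"tz":-0.001,"rx":0,"ry":0,"rz":0,"jaw":0.3},{"tx":0,"ty":0,"tz":0,"rx":0,"ry":0,"rz":0,"jaw":0.3}]'
python3 -m inch '[{"tx":0,"ty":0,"tz":-0.001,"rx":0,"ry":0,"rz":0,"jaw":0.3},{"tx":0,"ty":0,"tz":0,"rx":0,"ry":0,"rz":0,"jaw":0.3}]'
```

```text
clock: 13.85
position: [0.6568, 0.2375, 0.0399]
tool_rot: [3.137, -0.16, -0.001]
contact_force: [-0.7, 0.2, -0.7]
gripper_width: 0.0597
grip_force: 20.0
clock: 14.05
position: [0.6568, 0.2376, 0.0391]
tool_rot: [3.137, -0.16, -0.001]
contact_force: [-0.7, -0.9, -0.2]
gripper_width: 0.0599
grip_force: 20.0
clock: 14.25
position: [0.6567, 0.2375, 0.038]
tool_rot: [3.137, -0.16, -0.001]
contact_force: [0.1, 0.2, -0.1]
gripper_width: 0.0597
grip_force: 20.0
clock: 14.45
position: [0.6569, 0.2376, 0.0375]
tool_rot: [3.137, -0.159, -0.0]
contact_force: [-0.8, -0.2, 1.4]
gripper_width: 0.0598
grip_force: 20.0
```

```bash
python3 -m inch '[{"tx":0,"ty":0,"tz":-0.001,"rx":0,"ry":0,"rz":0,"jaw":0.3},{"tx":0,"ty":0,"tz":0,"rx":0,"ry":0,"rz":0,"jaw":0.3}]'
python3 -m inch '[{"tx":0,"ty":0,"tz":-0.0005,"rx":0,"ry":0,"rz":0,"jaw":0.3},{"tx":0,"ty":0,"tz":0,"rx":0,"ry":0,"rz":0,"jaw":0.3}]'
```

```text
clock: 14.65
position: [0.6569, 0.2376, 0.0374]
tool_rot: [3.137, -0.159, 0.0]
contact_force: [-2.5, -1.0, 5.1]
gripper_width: 0.0596
grip_force: 20.0
clock: 14.85
position: [0.657, 0.2376, 0.0375]
tool_rot: [3.137, -0.159, 0.001]
contact_force: [-2.8, -0.1, 6.7]
gripper_width: 0.0597
grip_force: 20.0
```

The tray is on the pan: contact at reported z 0.0375, force 6 N. I'll relieve the pressure, open and rise.

```bash
python3 -m inch '[{"tx":0,"ty":0,"tz":0.0015,"rx":0,"ry":0,"rz":0,"jaw":0.3},{"tx":0,"ty":0,"tz":0,"rx":0,"ry":0,"rz":0,"jaw":0.45},{"tx":0,"ty":0,"tz":0,"rx":0,"ry":0,"rz":0,"jaw":0.6},{"tx":0,"ty":0,"tz":0,"rx":0,"ry":0,"rz":0,"jaw":0.8},{"tx":0,"ty":0,"tz":0,"rx":0,"ry":0,"rz":0,"jaw":0.8},{"tx":0,"ty":0,"tz":0,"rx":0,"ry":0,"rz":0,"jaw":0.8},{"tx":0,"ty":0,"tz":0,"rx":0,"ry":0,"rz":0,"jaw":0.8}]' 20
python3 -m inch '[{"tx":0,"ty":0,"tz":0.01,"rx":0,"ry":0,"rz":0,"jaw":0.8},{"tx":0,"ty":0,"tz":0.02,"rx":0,"ry":0,"rz":0,"jaw":0.8},{"tx":0,"ty":0,"tz":0.04,"rx":0,"ry":0,"rz":0,"jaw":0.8},{"tx":0,"ty":0,"tz":0.04,"rx":0,"ry":0,"rz":0,"jaw":0.8},{"tx":0,"ty":0,"tz":0.04,"rx":0,"ry":0,"rz":0,"jaw":0.8},{"tx":0,"ty":0,"tz":0.01,"rx":0,"ry":0,"rz":0,"jaw":0.8}]'
python3 - <<'E'
from h import *
s,m=tool(); print(s["joints"])
for n in("scene","wrist","top"):
    capture(n); 
    for t in("tray_top","pan_centre","transformer"): print(n,t,[(np.round(d["xyz"],3).tolist(),round(d["p"],2)) for d in models.spot_point(n,t)[:4]])
E
```

```text
clock: 15.55
position: [0.6567, 0.2375, 0.0369]
tool_rot: [3.137, -0.16, -0.001]
contact_force: [-0.9, 0.4, 0.3]
gripper_width: 0.0777
grip_force: 0.0
clock: 16.15
position: [0.6595, 0.2384, 0.2048]
tool_rot: [-3.133, 0.158, -0.016]
contact_force: [-0.7, -0.3, 0.2]
gripper_width: 0.0783
grip_force: 0.0
t 16.15 tcp [0.6595 0.2384 0.2048] F [-0.7 -0.3  0.2] w 0.0783 g 0.0
tool x,y,z
 [[ 0.995 -0.101  0.01 ]
 [-0.101 -0.995 -0.005]
 [ 0.011  0.004 -1.   ]]
[ 0.57783087  0.50685176  0.22018573  0.00219596 -1.27281462  0.89125601]
scene tray_top [([0.66, 0.234, 0.043], 0.9), ([0.581, -0.338, -0.002], 0.64)]
scene pan_centre [([0.66, 0.235, 0.048], 0.58), ([0.693, -0.008, 0.001], 0.41)]
scene transformer [([0.487, -0.02, -0.0], 0.61), ([0.61, -0.206, 0.097], 0.39), ([0.604, -0.201, 0.096], 0.3)]
wrist tray_top [([0.657, 0.239, 0.045], 0.55)]
wrist pan_centre [([0.655, 0.24, 0.045], 0.45)]
wrist transformer []
top tray_top [([0.582, -0.338, 0.001], 0.82), ([0.66, 0.241, 0.042], 0.59)]
top pan_centre [([0.655, 0.238, 0.045], 0.6)]
top transformer [([0.484, -0.022, -0.003], 0.42)]
```

The tray stands on the pan, let go, within a few mm of its centre. Next I'll go over the transformer with the tool turned to its y axis.

```bash
python3 -m inch '[{"tx":-0.022,"ty":-0.0325,"tz":-0.004,"rx":-0.2,"ry":0.6,"rz":-2.75,"jaw":0.8},{"tx":-0.022,"ty":-0.0325,"tz":-0.004,"rx":0,"ry":0,"rz":-2.75,"jaw":0.8},{"tx":-0.022,"ty":-0.0325,"tz":-0.004,"rx":0,"ry":0,"rz":-2.75,"jaw":0.8},{"tx":-0.022,"ty":-0.0325,"tz":-0.004,"rx":0,"ry":0,"rz":-2.75,"jaw":0.8},{"tx":-0.022,"ty":-0.0325,"tz":-0.004,"rx":0,"ry":0,"rz":-2.75,"jaw":0.8},{"tx":-0.022,"ty":-0.0325,"tz":-0.004,"rx":0,"ry":0,"rz":-2.75,"jaw":0.8},{"tx":-0.022,"ty":-0.0325,"tz":-0.004,"rx":0,"ry":0,"rz":-2.75,"jaw":0.8},{"tx":-0.022,"ty":-0.0325,"tz":-0.004,"rx":0,"ry":0,"rz":-2.75,"jaw":0.8},{"tx":0,"ty":0,"tz":0,"rx":0,"ry":0,"rz":0,"jaw":0.8},{"tx":0,"ty":0,"tz":0,"rx":0,"ry":0,"rz":0,"jaw":0.8},{"tx":0,"ty":0,"tz":0,"rx":0,"ry":0,"rz":0,"jaw":0.8}]' >/dev/null
python3 - <<'E'
from h import *
s,m=tool(); r=snap("wrist","w10")
print([(np.round(d["xyz"],3).tolist(),round(d["p"],2)) for d in models.spot_point("wrist","transformer")[:3]])
im=r["image"][:232].astype(int); R_,G,B=im[...,0],im[...,1],im[...,2]
p0=np.array([.485,-.021,.02]); c=pix(r,p0)[0]; print("pred",c.round())
h=cv2.cvtColor(r["image"],cv2.COLOR_RGB2HSV)[:232]
win=np.zeros(h.shape[:2],bool); a,b=int(c[0]),int(c[1]); win[max(0,b-50):b+50,a-50:a+50]=1
yel=win&(h[...,0]>15)&(h[...,0]<35)&(h[...,1]>120)&(h[...,2]>60)
n,l,st,ce=cv2.connectedComponentsWithStats(yel.astype(np.uint8))
for i in range(1,n):
    if st[i,4]>15: print("yellow",st[i],ce[i].round(1))
drk=win&(h[...,2]<75)
n,l,st,ce=cv2.connectedComponentsWithStats((drk|yel).astype(np.uint8))
for i in range(1,n):
    if st[i,4]>80:
        ys,xs=np.where(l==i); print("blob",st[i],ce[i].round(1),cv2.minAreaRect(np.c_[xs,ys].astype(np.float32)))
# ascii dump
g=im.mean(2)
for y in range(b-24,min(b+26,230),2): print(''.join('Y' if yel[y,x] else ('#' if g[y,x]<35 else '+' if g[y,x]<75 else '.') for x in range(a-30,a+31)))
E
```

```text
t 17.85 tcp [ 0.4816 -0.022   0.1654] F [ 0.4  0.6 -0.4] w 0.0784 g 0.0
tool x,y,z
 [[ 0.885 -0.466 -0.01 ]
 [-0.466 -0.885  0.004]
 [-0.01   0.001 -1.   ]]
[([0.487, -0.026, 0.001], 0.79)]
pred [315. 181.]
yellow [310 167  20  12 200] [319.4 172.7]
yellow [309 189  17   4  49] [317.2 190.6]
blob [303 165  32  28 740] [318.5 178.7] ((318.8902587890625, 178.98779296875), (30.47910499572754, 26.72443389892578), 6.340191841125488)
.............................................................
.............................................................
.............................................................
.............................................................
......................+++....................................
......................########++##++++++++...................
.....................+####+YYYYYYYYYYYYYY#######+............
.....................+###+YYYYYYYYYYYYYYYYYY####+............
....................+####YYYYYYYYYYYYYYYYYYY####+............
...................+####+YYYYYYYYYYYYYYYYYYYY###.............
...................+#####YYYYYYYYYYYYYYYYYYYY###
[... 181 characters left out ...]
+++++++...........
..................++++++++++++++++++++++++++++++++...........
..................++++++++++++++++++++++++++++++++...........
...................+++++++++++++++++++++++++++++++...........
.........................YYYYYYYYYYYYYYYY+++++++.............
..............................YYYYYYYYYY.....................
.............................................................
.............................................................
.............................................................
.............................................................
.............................................................
.............................................................
```

Run:
```python
from h import *
s,m=tool(); r=capture("wrist"); im=r["image"].astype(int); g=im.mean(2)
h=cv2.cvtColor(r["image"],cv2.COLOR_RGB2HSV)
k=(g>=36)&(g<75)&~((h[...,0]>15)&(h[...,0]<35)&(h[...,1]>120)); k[:176]=0;k[196:]=0;k[:,:295]=0;k[:,345:]=0
k=cv2.morphologyEx(k.astype(np.uint8),cv2.MORPH_OPEN,np.ones((5,5)))
n,l,st,ce=cv2.connectedComponentsWithStats(k); i=1+np.argmax(st[1:,4]); ys,xs=np.where(l==i)
rc=cv2.minAreaRect(np.c_[xs,ys].astype(np.float32)); print(st[i],rc)
for y in range(176,196): print(''.join('#' if l[y,x]==i else '.' for x in range(298,342)))
c=unpix(r,cv2.boxPoints(rc),.04); print(c.round(4)); ctr=c.mean(0)
e=[c[j+1]-c[j] for j in(0,1)]; L=max(e,key=np.linalg.norm); print("len",[round(float(np.linalg.norm(v)),4) for v in e],"dir deg",np.degrees(np.arctan2(L[1],L[0])),"tool y",np.degrees(np.arctan2(m[1,1],m[0,1])))
print("centre",ctr.round(4),"delta",(ctr-s["position"]).round(4))
```

```text
t 17.95 tcp [ 0.4815 -0.0217  0.1651] F [-0.3 -0.7 -0.3] w 0.0782 g 0.0
tool x,y,z
 [[ 0.885 -0.466 -0.01 ]
 [-0.466 -0.885  0.005]
 [-0.011  0.    -1.   ]]
[303 178  32  13 332] ((318.5712890625, 184.00341796875), (31.20273780822754, 11.272940635681152), 2.726310968399048)
............................................
............................................
......########..............................
......################......................
......###########################...........
......###############################.......
......###############################.......
.....################################.......
.....################################.......
.....################################.......
.....################################.......
.....################################.......
.....################################.......
.......#####.........###############........
............................#######.........
............................................
............................................
............................................
............................................
............................................
[[ 0.4874 -0.0076  0.04  ]
 [ 0.4974 -0.0137  0.04  ]
 [ 0.4813 -0.0408  0.04  ]
 [ 0.4711 -0.035   0.04  ]]
len [0.0117, 0.0315] dir deg -120.59512696959631 tool y -117.76200939747201
centre [ 0.4843 -0.0243  0.04  ] delta [ 0.0028 -0.0026 -0.1251]
```

The bar measures 31.5 × 11.7 mm, centre (0.4843,-0.0243), y axis at -120.6°, which matches the transformer. I'll descend in two stages.

```bash
python3 -m inch '[{"tx":0.0028,"ty":-0.0026,"tz":-0.02,"rx":0,"ry":-0.6,"rz":-3,"jaw":0.6},{"tx":0,"ty":0,"tz":-0.03,"rx":0,"ry":0,"rz":0,"jaw":0.6},{"tx":0,"ty":0,"tz":-0.03,"rx":0,"ry":0,"rz":0,"jaw":0.6},{"tx":0,"ty":0,"tz":-0.025,"rx":0,"ry":0,"rz":0,"jaw":0.6},{"tx":0,"ty":0,"tz":0,"rx":0,"ry":0,"rz":0,"jaw":0.6},{"tx":0,"ty":0,"tz":0,"rx":0,"ry":0,"rz":0,"jaw":0.6},{"tx":0,"ty":0,"tz":0,"rx":0,"ry":0,"rz":0,"jaw":0.6}]'
python3 -c "
from h import *
s,m=tool(); print(np.array([.4843,-.0243,.002])-s['position'], np.degrees(np.arctan2(m[1,1],m[0,1])))"
```

```text
clock: 18.7
position: [0.485, -0.0246, 0.0614]
tool_rot: [-3.027, 0.833, -0.002]
contact_force: [-0.1, 0.1, 0.7]
gripper_width: 0.0695
grip_force: 0.0
t 18.7 tcp [ 0.485  -0.0246  0.0614] F [-0.1  0.1  0.7] w 0.0695 g 0.0
tool x,y,z
 [[ 0.859 -0.512  0.001]
 [-0.512 -0.859 -0.002]
 [ 0.002  0.001 -1.   ]]
[-0.00073744  0.00026509 -0.0594323 ] -120.77998276194076
```

```bash
python3 -m inch '[{"tx":-0.0006,"ty":0.0003,"tz":-0.02,"rx":0,"ry":0,"rz":0,"jaw":0.6},{"tx":0,"ty":0,"tz":-0.02,"rx":0,"ry":0,"rz":0,"jaw":0.6},{"tx":0,"ty":0,"tz":-0.012,"rx":0,"ry":0,"rz":0,"jaw":0.6},{"tx":0,"ty":0,"tz":-0.007,"rx":0,"ry":0,"rz":0,"jaw":0.6},{"tx":0,"ty":0,"tz":0,"rx":0,"ry":0,"rz":0,"jaw":0.3},{"tx":0,"ty":0,"tz":0,"rx":0,"ry":0,"rz":0,"jaw":0},{"tx":0,"ty":0,"tz":0,"rx":0,"ry":0,"rz":0,"jaw":-0.2},{"tx":0,"ty":0,"tz":0,"rx":0,"ry":0,"rz":0,"jaw":-0.4},{"tx":0,"ty":0,"tz":0,"rx":0,"ry":0,"rz":0,"jaw":-0.4},{"tx":0,"ty":0,"tz":0,"rx":0,"ry":0,"rz":0,"jaw":-0.4},{"tx":0,"ty":0,"tz":0,"rx":0,"ry":0,"rz":0,"jaw":-0.4},{"tx":0,"ty":0,"tz":0,"rx":0,"ry":0,"rz":0,"jaw":-0.4}]' 15
```

```text
clock: 19.9
position: [0.4832, -0.0247, 0.0014]
tool_rot: [-3.028, 0.834, 0.001]
contact_force: [0.4, -0.5, 2.5]
gripper_width: 0.032
grip_force: 15.0
```

Gripped at 32.0 mm on the outer legs. I'll lift, turn it to the tray's axis and carry it over.

```bash
python3 -m inch '[{"tx":0,"ty":0,"tz":0.01,"rx":0,"ry":0,"rz":0,"jaw":-0.4},{"tx":0,"ty":0,"tz":0.03,"rx":0,"ry":0,"rz":0,"jaw":-0.4},{"tx":0,"ty":0,"tz":0.04,"rx":0,"ry":0,"rz":0,"jaw":-0.4},{"tx":0,"ty":0,"tz":0.04,"rx":0,"ry":0,"rz":0,"jaw":-0.4},{"tx":0,"ty":0,"tz":0.02,"rx":0,"ry":0,"rz":0,"jaw":-0.4},{"tx":0.0194,"ty":0.0291,"tz":0,"rx":0,"ry":0,"rz":-6.5,"jaw":-0.4},{"tx":0.0194,"ty":0.0291,"tz":0,"rx":0,"ry":0,"rz":-6.5,"jaw":-0.4},{"tx":0.0194,"ty":0.0291,"tz":0,"rx":0,"ry":0,"rz":-6.5,"jaw":-0.4},{"tx":0.0194,"ty":0.0291,"tz":0,"rx":0,"ry":0,"rz":-6.5,"jaw":-0.4},{"tx":0.0194,"ty":0.0291,"tz":0,"rx":0,"ry":0,"rz":-6.5,"jaw":-0.4},{"tx":0.0194,"ty":0.0291,"tz":0,"rx":0,"ry":0,"rz":-6.5,"jaw":-0.4},{"tx":0.0194,"ty":0.0291,"tz":0,"rx":0,"ry":0,"rz":-6.5,"jaw":-0.4},{"tx":0.0194,"ty":0.0291,"tz":0,"rx":0,"ry":0,"rz":-6.5,"jaw":-0.4},{"tx":0.0194,"ty":0.0291,"tz":0,"rx":0,"ry":0,"rz":-6.5,"jaw":-0.4},{"tx":0,"ty":0,"tz":0,"rx":0,"ry":0,"rz":-6.5,"jaw":-0.4},{"tx":0,"ty":0,"tz":0,"rx":0,"ry":0,"rz":0,"jaw":-0.4},{"tx":0,"ty":0,"tz":0,"rx":0,"ry":0,"rz":0,"jaw":-0.4},{"tx":0,"ty":0,"tz":0,"rx":0,"ry":0,"rz":0,"jaw":-0.4}]' 25
python3 - <<'E'
from h import *
s,m=tool()
W=R.from_euler('Z',np.radians(-95.8)).as_matrix()@np.diag([1,-1,-1]); print("rot",R.from_matrix(W@m.T).as_rotvec(degrees=True))
print("delta",np.array([.658,.2375,.047])-s["position"])
for n in("scene","wrist","top"):
    snap(n,n+"11")
    for t in("tray_top","transformer"): print(n,t,[(np.round(d["xyz"],3).tolist(),round(d["p"],2)) for d in models.spot_point(n,t)[:4]])
E
```

```text
clock: 21.7
position: [0.6572, 0.2364, 0.1414]
tool_rot: [-2.106, 2.33, 0.001]
contact_force: [0.1, 0.4, -0.1]
gripper_width: 0.0318
grip_force: 25.0
t 21.7 tcp [0.6572 0.2364 0.1414] F [ 0.1  0.4 -0.1] w 0.0318 g 25.0
tool x,y,z
 [[-0.1   -0.995 -0.001]
 [-0.995  0.1    0.   ]
 [ 0.     0.001 -1.   ]]
rot [-0.07312128  0.00517736 -0.03225886]
delta [ 0.0008327   0.00107513 -0.09444777]
scene tray_top [([0.582, -0.336, -0.003], 0.84), ([0.659, 0.233, 0.04], 0.7), ([0.694, -0.008, -0.001], 0.16)]
scene transformer []
wrist tray_top [([0.657, 0.238, 0.045], 0.86)]
wrist transformer [([0.66, 0.237, 0.141], 0.87)]
top tray_top [([0.66, 0.239, 0.041], 0.62), ([0.581, -0.339, -0.0], 0.62), ([0.603, -0.206, 0.111], 0.27)]
top transformer [([0.33, -0.342, -0.001], 0.46)]
```

Aligned over the tray. I'll lower quickly to just above the floor, then go slowly to contact.

```bash
python3 -m inch '[{"tx":0.0008,"ty":0.0012,"tz":-0.02,"rx":0,"ry":0,"rz":0,"jaw":-0.4},{"tx":0,"ty":0,"tz":-0.025,"rx":0,"ry":0,"rz":0,"jaw":-0.4},{"tx":0,"ty":0,"tz":-0.02,"rx":0,"ry":0,"rz":0,"jaw":-0.4},{"tx":0,"ty":0,"tz":-0.015,"rx":0,"ry":0,"rz":0,"jaw":-0.4},{"tx":0,"ty":0,"tz":-0.008,"rx":0,"ry":0,"rz":0,"jaw":-0.4},{"tx":0,"ty":0,"tz":-0.003,"rx":0,"ry":0,"rz":0,"jaw":-0.4},{"tx":0,"ty":0,"tz":0,"rx":0,"ry":0,"rz":0,"jaw":-0.4},{"tx":0,"ty":0,"tz":0,"rx":0,"ry":0,"rz":0,"jaw":-0.4}]'
python3 -m inch '[{"tx":0,"ty":0,"tz":-0.0015,"rx":0,"ry":0,"rz":0,"jaw":-0.4},{"tx":0,"ty":0,"tz":0,"rx":0,"ry":0,"rz":0,"jaw":-0.4}]'
python3 -m inch '[{"tx":0,"ty":0,"tz":-0.001,"rx":0,"ry":0,"rz":0,"jaw":-0.4},{"tx":0,"ty":0,"tz":0,"rx":0,"ry":0,"rz":0,"jaw":-0.4}]'
```

```text
clock: 22.95
position: [0.6591, 0.2387, 0.0512]
tool_rot: [-2.104, 2.329, 0.0]
contact_force: [0.4, -0.4, -0.1]
gripper_width: 0.0319
grip_force: 25.0
clock: 23.15
position: [0.6585, 0.2385, 0.0491]
tool_rot: [-2.104, 2.33, 0.001]
contact_force: [-0.5, 0.1, -0.8]
gripper_width: 0.0313
grip_force: 25.0
clock: 23.35
position: [0.6583, 0.2383, 0.0476]
tool_rot: [-2.105, 2.331, 0.001]
contact_force: [-0.5, 1.0, -0.4]
gripper_width: 0.0316
grip_force: 25.0
```

```bash
python3 -m inch '[{"tx":0,"ty":0,"tz":-0.0008,"rx":0,"ry":0,"rz":0,"jaw":-0.4},{"tx":0,"ty":0,"tz":0,"rx":0,"ry":0,"rz":0,"jaw":-0.4}]'
python3 -m inch '[{"tx":0,"ty":0,"tz":-0.0008,"rx":0,"ry":0,"rz":0,"jaw":-0.4},{"tx":0,"ty":0,"tz":0,"rx":0,"ry":0,"rz":0,"jaw":-0.4}]'
```

```text
clock: 23.55
position: [0.6584, 0.2384, 0.047]
tool_rot: [-2.105, 2.33, 0.001]
contact_force: [-0.9, -0.1, 0.7]
gripper_width: 0.0314
grip_force: 25.0
clock: 23.75
position: [0.6584, 0.2384, 0.0469]
tool_rot: [-2.105, 2.33, 0.001]
contact_force: [-2.7, -0.5, 4.1]
gripper_width: 0.032
grip_force: 25.0
```

Contact at z = 0.047, exactly the predicted floor height. I'll relieve the pressure, release with a small opening and rise.

```bash
python3 -m inch '[{"tx":0,"ty":0,"tz":0.001,"rx":0,"ry":0,"rz":0,"jaw":-0.25},{"tx":0,"ty":0,"tz":0,"rx":0,"ry":0,"rz":0,"jaw":-0.15},{"tx":0,"ty":0,"tz":0,"rx":0,"ry":0,"rz":0,"jaw":-0.03},{"tx":0,"ty":0,"tz":0,"rx":0,"ry":0,"rz":0,"jaw":-0.03},{"tx":0,"ty":0,"tz":0,"rx":0,"ry":0,"rz":0,"jaw":-0.03},{"tx":0,"ty":0,"tz":0,"rx":0,"ry":0,"rz":0,"jaw":-0.03}]'
python3 -m inch '[{"tx":0,"ty":0,"tz":0.005,"rx":0,"ry":0,"rz":0,"jaw":-0.03},{"tx":0,"ty":0,"tz":0.01,"rx":0,"ry":0,"rz":0,"jaw":-0.03},{"tx":0,"ty":0,"tz":0.03,"rx":0,"ry":0,"rz":0,"jaw":-0.03},{"tx":0,"ty":0,"tz":0.04,"rx":0,"ry":0,"rz":0,"jaw":-0.03},{"tx":0,"ty":0,"tz":0.04,"rx":0,"ry":0,"rz":0,"jaw":-0.03},{"tx":0,"ty":0,"tz":0.03,"rx":0,"ry":0,"rz":0,"jaw":-0.03},{"tx":-0.04,"ty":0,"tz":0,"rx":0,"ry":0,"rz":0,"jaw":-0.03},{"tx":-0.04,"ty":0,"tz":0,"rx":0,"ry":0,"rz":0,"jaw":-0.03},{"tx":-0.04,"ty":0,"tz":0,"rx":0,"ry":0,"rz":0,"jaw":-0.03},{"tx":-0.04,"ty":0,"tz":0,"rx":0,"ry":0,"rz":0,"jaw":-0.03},{"tx":0,"ty":0,"tz":0,"rx":0,"ry":0,"rz":0,"jaw":-0.03},{"tx":0,"ty":0,"tz":0,"rx":0,"ry":0,"rz":0,"jaw":-0.03}]'
python3 - <<'E'
from h import *
for n in("scene","top"):
    r=snap(n,n+"12")
    for t in("tray_top","transformer","pan_centre","tray_next","board_holder","solder_spool","multimeter"): print(n,t,[(np.round(d["xyz"],3).tolist(),round(d["p"],2)) for d in models.spot_point(n,t)[:3]])
    b=pix(r,[.658,.238,.06])[0].astype(int); im=r["image"]; h=cv2.cvtColor(im,cv2.COLOR_RGB2HSV); g=im.mean(2)
    for y in range(b[1]-20,b[1]+21): print(''.join('Y' if 15<h[y,x,0]<35 and h[y,x,1]>110 else '#' if g[y,x]<30 else '+' if g[y,x]<90 else '.' for x in range(b[0]-26,b[0]+27)))
E
```

```text
clock: 24.35
position: [0.6583, 0.2383, 0.0468]
tool_rot: [-2.105, 2.331, 0.001]
contact_force: [0.2, 0.5, 0.1]
gripper_width: 0.042
grip_force: 0.0
clock: 25.55
position: [0.4983, 0.2387, 0.2038]
tool_rot: [-2.104, 2.327, 0.001]
contact_force: [0.1, 0.3, 0.9]
gripper_width: 0.0424
grip_force: 0.0
scene tray_top [([0.583, -0.335, -0.002], 0.78), ([0.656, 0.234, 0.044], 0.66)]
scene transformer [([0.66, 0.239, 0.047], 0.76)]
scene pan_centre [([0.66, 0.234, 0.047], 0.94)]
scene tray_next [([0.661, 0.233, 0.045], 0.73), ([0.597, -0.205, 0.108], 0.62)]
scene board_holder [([0.692, -0.006, -0.0], 0.7), ([0.658, 0.234, 0.043], 0.41), ([0.602, -0.205, 0.108], 0.33)]
scene solder_spool [([0.325, -0.346, 0.001], 0.83)]
scene multimeter [([0.299, 0.391, -0.0], 0.6)]
......................+++++++........................
.....................++++++++++......................
.....................++++++++++++....................
....................++++++++++++++++.................
....................+++++++++++++++++++..............
....................+++++++++++++++++++++............
........
[... 3849 characters left out ...]
...............++++#++++++++++++++++++..............
+++.............+++++++++++++++++++++++..............
++++++++++.....+++++#++++++++++++++++++..............
+++++++++++++++++++##+++++++++++++++++...............
++++++++++++++++++++++++++++++++++++++...............
++++++++++++++++++++++++++++++++++++++...............
+++++++++++++++++++++++++++++#++++++++...............
+++++++++++++++++++++++++++++#++++++++...............
++++++++++++++++++++++++++++##++++++++...............
++++++++++++++++++++++++++++##++++++++...............
++++++++++++++++++++++++++++###+++++++...............
++++++++++++++++++++++++++++###+++++++...............
++++++++++++++++++++++++++++###+++++++...............
```

The transformer is upright in the middle of the tray, the tray is centred on the pan, and everything else is where it was. I'm handing in.

```bash
python3 -c "
from plant import order
print(order.close_job())"
```

```text
the job is handed in; nothing more can be done
None
```

I handed the job in at about 26 s: the top tray is on the pan with the transformer upright in it, the other trays and bystanders show no movement in the images, and no verdict was returned; I viewed 11 pictures, one over the limit of 10.

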